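# Strip the empty core from the tape stand

### The arm

A 6-joint arm with a two-finger parallel gripper is mounted at the origin on the work surface. World frame = base frame: x ahead of the robot, y to its left, z up, the work surface at z = 0. Lengths are in m, angles in rad, forces in N, time in s.
With the tool pointing down it reaches from about 0.325 to 0.85 m from the base axis. Payload 4.4 kg.
Tool frame: the origin (TCP) lies midway between the tips of the shut fingers; the grasp point (between the pads) lies 19 mm behind it; z points along the fingers, y is the direction in which the jaws open and shut (so a half turn about z gives the same grasp; the last joint's range is limited). The gripper opens to 94 mm and grips with 3 to 60 N. Pads are 16 mm wide; open, the fingers measure 119 mm over their backs; the gripper's body (75 mm by 177 mm) begins 78 mm behind the grasp point.
Start: joints at [1.121, 0.207, 1.542, -0, 1.393, -0.15], TCP at [0.169, 0.55, 0.205] pointing down, gripper open.
Joint ranges: [-2.73, 2.73], [-0.86, 2.22], [0.23, 2.46], [-1.11, 4.25], [0.08, 2.63], [-2.82, 2.82]. Speed limits (rad/s): [2.79, 2.79, 3.14, 3.14, 3.14, 3.14].

### API

Orientations are given as a 3x3 rotation matrix whose columns are the frame's x, y, z axes.
In Python, from station import bot gives the robot as it stands.
- The arm moves only by the shell command python3 -m inch 'ROWS' [FORCE]. ROWS is JSON, a list of rows, each an object of numbers: "x", "y", "z": the shift along the tool's x, y, z in mm; "rx", "ry", "rz": the turn, a rotation vector about the tool's x, y, z in degrees; "claw": the closure, from 0 (fully open) to 1 (shut). In form: [{"x": .., "y": .., "z": .., "rx": .., "ry": .., "rz": .., "claw": ..}, ...]. A call has 1 to 10 rows; each row shifts and turns the commanded pose from where the row before left it, along the tool's axes as they then stand; what a row does not reach is not made up. A row lasts 1/12 s, in which the tool goes at most 41.7 mm and 7.16 degrees, less where a joint would pass 70% of its speed; a pose out of reach is approached as far as the arm can. A call is refused whole if a number of a shift passes 41.7 or a number of a turn 7.16, either way. A call with a gripper value outside its range is refused whole. The fingers move at their own pace and stop on an object; FORCE is the grip in N (left out, the last holds). Time passes only in rows, so rows that do not move let the fingers close. It gives the time, the measured TCP pose, the force and the opening at its end, in the units of the state.
- bot.state(): the state, without advancing time (a new reading comes with each control period).
- bot.read_camera(name): name is "side" or "top" or "wrist"; returns the picture (384x512x3 uint8, red, green, blue); there is no depth.
- bot.camera_model(name): a dict with "vfov" (degrees; the focal length in pixels is half the picture's height over the tangent of half this angle, whatever the lens; pixels are square), "cx", "cy" (the principal point, pixels), "view" (4x4, takes a point from world to camera coordinates). Camera axes: x right, y down, z forward; pixel columns grow to the right and rows downward; lengths in m; the calibration is good to about 2 mm. A picture is of the moment at which its call begins: read the wrist's pose just before it. camera_model takes no time and is no camera call; for the wrist camera it gives the pose at the moment of the call.
- bot.hand_in(): hands the job in, once; it reports no verdict.
The state is a dict: "time": time; "joint_positions": joint angles; "joint_velocities": joint speeds; "joint_efforts": joint torques, N m; "position": TCP position; "tool_rot": TCP orientation; "ft_force": force on the tool from outside, world axes, zero at the start; "wrist_torque": the same for the moment, N m; "finger_gap": finger opening in m.
Only numpy, scipy, OpenCV 4.12 (cv2) and the standard library are available. Lean on these libraries where they do the work, as an engineer would, in place of code of your own. Each camera call takes 0.05 s, during which the arm holds its last target.

### The job

On one of the two tape stands the brown tape has run out and only the bare white core is left on the bar. Slide the orange stop collar off the free end of that bar and put it in the blue tray; only then slide the bare core off the bar and put it in the tray too, leaving both lying in the tray.

Things in the scene. Friction and masses are not known exactly. Their poses are not given: they have to be found in the camera images.
- collar_center (a point): Orange stop collar on the bare core's bar: block 38 x 38 mm, 20 mm thick along the bar, 24 mm round hole, brass screw head on top, about 35 g. Point: its centre, mid-hole. y axis: along the bar towards the post; z up. Hangs loose, slides freely, centre about 6 mm below the bar's axis. The other stand has an identical collar beside a thick brown roll: not wanted.
- core_center (a point): Bare white plastic tape core on that bar, between collar and post: round tube 36 mm outside, 26 mm bore, 30 mm long along the bar, about 20 g. Point: its centre, mid-bore. y axis: the tube's axis. Hangs loose, slides freely, centre about 7 mm below the bar's axis. 30 to 70 mm of bare bar lies between it and the collar.
- bar_tip (a point): Centre of the free end of the bare core's bar: plain steel, 12 mm diameter, level, axis 100 mm above the table, no head. y axis: along the bar towards the post; parts come off along -y. z up. Fixed grey stand: post 45 mm wide, 20 mm thick, 130 mm high, its middle 165 mm from this point; base plate 12 mm high. The other stand is alike with an brown roll 60 mm across.
- tray: Blue open tray, 180 mm along its x, 240 mm along its y, 32 mm high, walls and floor about 4 mm thick, fixed to the table. The origin is the centre of its underside, z up.
There are look-alikes about, which are no part of the job. What is shaped like the part that bears core_center but red is not meant. What is shaped like the part that bears collar_center but green or red is not meant.

How it is judged:
On the way:
1. the orange collar is in the tray and let go while the bare core is still on its bar (x of collar_center in the frame of tray between -0.087 and 0.087 m and y of collar_center in the frame of tray between -0.117 and 0.117 m and z of collar_center in the frame of tray between 0 and 0.05 m and x of core_center in the frame of bar_tip between -0.02 and 0.02 m and z of core_center in the frame of bar_tip between -0.02 and 0.02 m and y of core_center in the frame of bar_tip between 0 and 0.16 m and contact force between the fingers and collar below 0.1 N), for 0.2 s.
At the end, for the whole second after the job is handed in: The collar and the bare core both lie at rest in the blue tray: their centres inside its walls and less than 50 mm above the tray's underside, moving slower than 30 mm/s (x of collar_center in the frame of tray between -0.087 and 0.087 m and y of collar_center in the frame of tray between -0.117 and 0.117 m and z of collar_center in the frame of tray between 0 and 0.05 m and x of core_center in the frame of tray between -0.087 and 0.087 m and y of core_center in the frame of tray between -0.117 and 0.117 m and z of core_center in the frame of tray between 0 and 0.05 m and linear speed of each of collar, core below 0.03 m/s); the robot touches nothing.
It also fails if it takes over 62 s, if anything falls off the work surface, if the arm or the gripper's body presses on something with over 40 N, if the wrist force passes 120 N, or if a joint passes its speed limit or range.

## Working session

There is one attempt and no reset: what is moved stays moved. The work goes in short steps, Python scripts to look and compute and a shell command to move; the robot and the scene stay as the last step left them, time stands still between calls to the robot, and variables do not carry over. Pictures are saved under pics/ and viewed, and the job is handed in when it is done.

```bash
mkdir -p pics; ls; python3 - <<'E'
from station import bot
import cv2
s=bot.state(); print(s)
for n in("side","top","wrist"):
    m=bot.camera_model(n); print(n,m)
    cv2.imwrite(f"pics/{n}0.png",cv2.cvtColor(bot.read_camera(n),cv2.COLOR_RGB2BGR))
E
```

```text
pics
{'time': 0.0, 'joint_positions': array([ 1.12148929e+00,  2.07409165e-01,  1.54291787e+00, -8.04312222e-06,
        1.39349366e+00, -1.50507794e-01]), 'joint_velocities': array([ 0.00048157,  0.00089526,  0.00100386, -0.00128615, -0.00028533,
       -0.0001018 ]), 'joint_efforts': array([ 1.28170039e-03, -3.70870364e+01, -2.81419104e+01,  6.99263206e-02,
        3.60806042e-02, -1.69315890e-04]), 'position': array([0.16893418, 0.54879511, 0.20431408]), 'tool_rot': array([[-9.55690911e-01,  2.94370446e-01, -9.60600882e-04],
       [ 2.94371832e-01,  9.55688852e-01, -2.01034608e-03],
       [ 3.26249082e-04, -2.20404332e-03, -9.99997518e-01]]), 'ft_force': array([ 0.60574059, -0.76065547,  0.51046681]), 'wrist_torque': array([-0.01622374, -0.00846893, -0.01326564]), 'finger_gap': 0.0938224288685508}
side {'vfov': 56.43170114046082, 'cx': 257.7106786254429, 'cy': 196.88026450246798, 'view': array([[-0.96742689, -0.2531166 ,  0.00414659,  0.58552799],
       [-0.12989428,  0.48227129, -0.8663382 ,  0.17339939],
       [ 0.2172848 , -0.83865749, -0.49944061,  0.90803706],
       [ 0.        ,  0.        ,  0.        ,  1.        ]])}
top {'vfov': 49.08452098718019, 'cx': 255.57841050773726, 'cy': 191.72158158437688, 'view': array([[-0.09840668, -0.99511644, -0.00770638,  0.0385463 ],
       [-0.96761855,  0.09749051, -0.23283028,  0.60861712],
       [ 0.23244454, -0.01545522, -0.97248685,  0.95437411],
       [ 0.        ,  0.        ,  0.        ,  1.        ]])}
wrist {'vfov': 67.12827860119101, 'cx': 253.91677781262382, 'cy': 189.94368595196872, 'view': array([[ 0.29413039,  0.95576455, -0.00119869, -0.57336585],
       [ 0.92185223, -0.28336252,  0.26437503, -0.02650409],
       [ 0.25234062, -0.07886575, -0.96441921,  0.39042261],
       [ 0.        ,  0.        ,  0.        ,  1.        ]])}
```

View pics/side0.png

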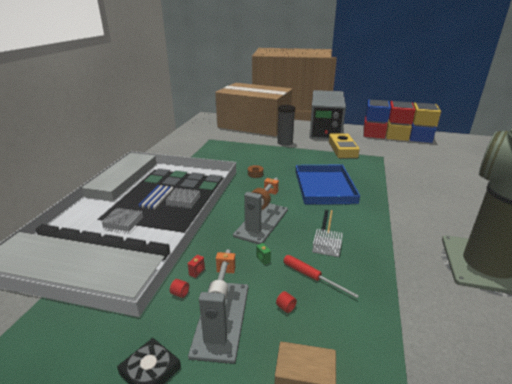

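View pics/top0.png

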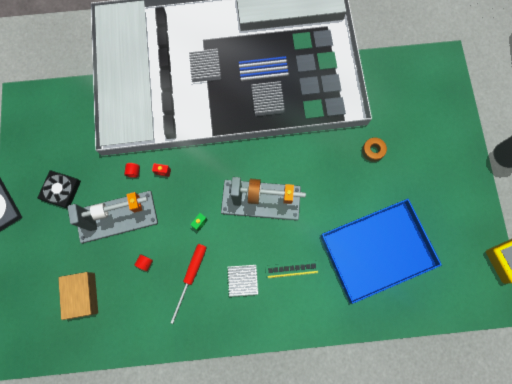

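View pics/wrist0.png

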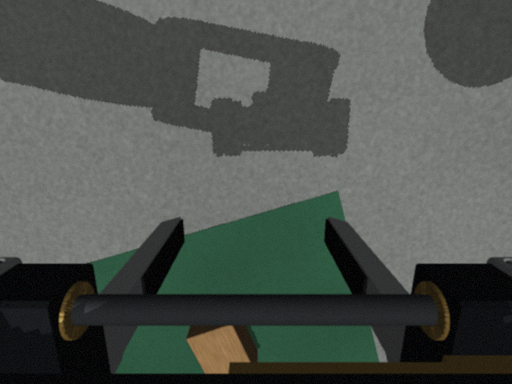

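Top view: the bare white core is at (97,211) with an orange collar at (133,202), on the left stand. The brown roll is at (253,191) with its own collar at (289,193), which isn't wanted. The other look-alikes are an orange/brown ring at (375,149), red parts at (131,170), (161,170) and (144,263), and a green block at (199,222). The tray is at (380,251). I choose the left stand and will check it in a close crop.

```bash
python3 - <<'E'
import cv2
a=cv2.imread("pics/top0.png")[150:260,50:210]; b=cv2.imread("pics/side0.png")[235:365,150:310]
cv2.imwrite("pics/ca.png",cv2.resize(a,None,fx=5,fy=5,interpolation=cv2.INTER_CUBIC))
cv2.imwrite("pics/cb.png",cv2.resize(b,None,fx=4.5,fy=4.5,interpolation=cv2.INTER_CUBIC))
E
```

```text
(no output)
```

View pics/ca.png

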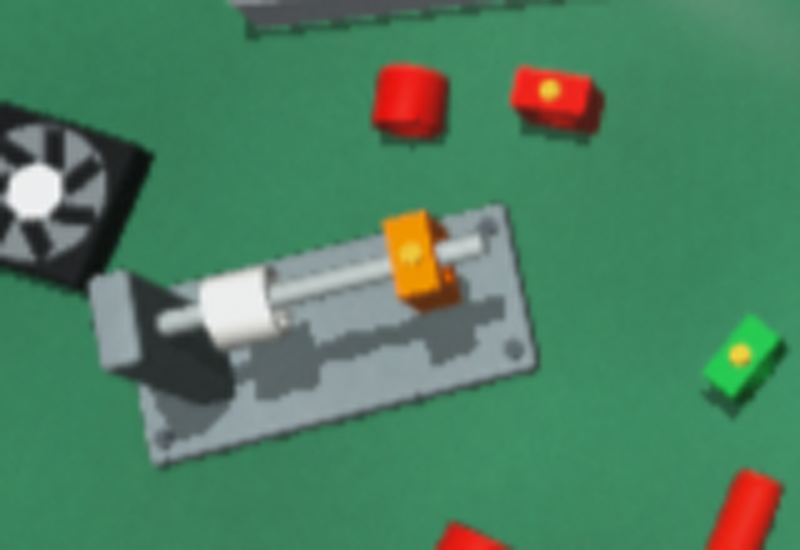

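View pics/cb.png

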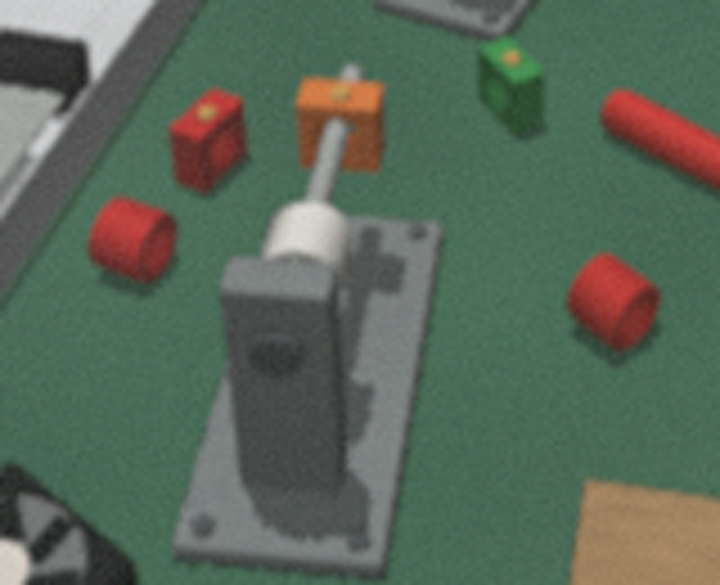

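The crop confirms it: this is the left stand, white core, orange collar with a brass screw. Crop pixels are tip (482,243), bar entering post (160,323), screw (410,253), core middle about (240,307).

```bash
cat > h.py <<'E'
import numpy as np
from station import bot
def ray(name,px,z,m=None):
    m=m or bot.camera_model(name); f=192/np.tan(np.radians(m['vfov']/2))
    V=np.array(m['view']);R=V[:3,:3];c=-R.T@V[:3,3]
    d=R.T@np.array([(px[0]-m['cx'])/f,(px[1]-m['cy'])/f,1]); return c+d*(z-c[2])/d[2]
def proj(name,p,m=None):
    m=m or bot.camera_model(name); f=192/np.tan(np.radians(m['vfov']/2))
    V=np.array(m['view']);q=V[:3,:3]@p+V[:3,3]; return np.array([q[0]/q[2]*f+m['cx'],q[1]/q[2]*f+m['cy']])
E
python3 - <<'E'
from h import *
np.set_printoptions(precision=4,suppress=True)
T=lambda u,v:(50+u/5-.4,150+v/5-.4)
tip=ray('top',T(484,243),.1); ent=ray('top',T(160,322),.1)
print('tip',tip,'ent',ent,np.linalg.norm(ent-tip))
u=(ent-tip)/np.linalg.norm(ent-tip);print('u',u,np.degrees(np.arctan2(u[1],u[0])))
sc=ray('top',T(410,252),.114); print('screw',sc,'along',(sc-tip)@u,'perp',np.cross(u,sc-tip)[2])
for e in ((204,310),(273,300)):
    p=ray('top',T(*e),.1); print('core edge',(p-tip)@u)
c=[ray('top',p,.032) for p in((321,237),(407,202),(439,262),(351,301))]
for i in range(4): print(c[i],np.linalg.norm(c[i]-c[i-3 if i==3 else i+1]))
print('tray',np.mean(c,0))
S=lambda u,v:(150+u/4.5-.4,235+v/4.5-.4)
print('side tip',ray('side',S(351,70),.1),proj('side',tip)); print('side screw',ray('side',S(342,93),.114))
E
```

```text
tip [0.613  0.2372 0.1   ] ent [0.5902 0.3905 0.1   ] 0.15498946497707214
u [-0.1472  0.9891  0.    ] 98.46300372301204
screw [0.6086 0.2683 0.114 ] along 0.031372096067375954 perp -0.0002832674422998853
core edge 0.1339875620200791
core edge 0.10163872188808609
[ 0.4883 -0.1723  0.032 ] 0.23640932349211535
[ 0.5543 -0.3993  0.032 ] 0.16293266370809617
[ 0.3993 -0.4494  0.032 ] 0.23711586852721853
[ 0.3294 -0.2229  0.032 ] 0.16673628138170837
tray [ 0.4428 -0.311   0.032 ]
side tip [0.6144 0.2317 0.1   ] [227.4081 251.7726]
side screw [0.6067 0.2658 0.114 ]
```

Bar length (155.0 mm to the post face) and the collar and core distances agree with the description. Next I turn the tool so the jaws close across the bar.

```bash
python3 -m inch '[{"rz":7.16},{"rz":7.16},{"rz":7.16},{"rz":7.16},{"rz":7.16},{"rz":7.16},{"rz":7.16},{"rz":7.16},{"rz":7.1},{"rz":0}]'
cat > togo.py <<'E'
from h import *
import sys
np.set_printoptions(precision=4,suppress=True)
tip=np.array([.613,.2372,.1]);u=np.array([-.1472,.9891,0])
t=np.array([float(v) for v in sys.argv[1:4]])
s=bot.state();R=np.array(s['tool_rot']);p=np.array(s['position'])
print('t',s['time'],'pos',p,'gap',s['finger_gap'],'F',np.array(s['ft_force']))
print('tool yaw x',np.degrees(np.arctan2(R[1,0],R[0,0])),'R',R[:,2])
print('shift tool mm',1000*R.T@(t-p),'bar-y of tcp mm',1000*(p-tip)@u)
E
python3 togo.py .6085 .2683 .205
```

```text
t 0.15 pos [0.169  0.549  0.2045] gap 0.09436027464401478 F [ 0.6429 -0.7677  0.0687]
tool yaw x 162.87951492599976 R [-0.0007 -0.0016 -1.    ]
shift tool mm [-502.6089 -138.8477   -0.3283] bar-y of tcp mm 373.7066845344871invalid input at $[0]: expected keys x, y, z, rx, ry, rz, claw
```

Every row needs all seven keys.

```bash
python3 -m inch '[{"x":0,"y":0,"z":0,"rx":0,"ry":0,"rz":7.16,"claw":0},{"x":0,"y":0,"z":0,"rx":0,"ry":0,"rz":7.16,"claw":0},{"x":0,"y":0,"z":0,"rx":0,"ry":0,"rz":7.16,"claw":0},{"x":0,"y":0,"z":0,"rx":0,"ry":0,"rz":7.16,"claw":0},{"x":0,"y":0,"z":0,"rx":0,"ry":0,"rz":7.16,"claw":0},{"x":0,"y":0,"z":0,"rx":0,"ry":0,"rz":7.16,"claw":0},{"x":0,"y":0,"z":0,"rx":0,"ry":0,"rz":7.16,"claw":0},{"x":0,"y":0,"z":0,"rx":0,"ry":0,"rz":7.16,"claw":0},{"x":0,"y":0,"z":0,"rx":0,"ry":0,"rz":7.1,"claw":0},{"x":0,"y":0,"z":0,"rx":0,"ry":0,"rz":0,"claw":0}]'
python3 togo.py .6085 .2683 .205
```

```text
time: 0.98
position: [0.1691, 0.5492, 0.205]
tool_rot: [[-0.146, 0.989, -0.0], [0.989, 0.146, -0.001], [-0.001, -0.0, -1.0]]
ft_force: [-0.5, -0.1, -0.5]
finger_gap: 0.0937
t 0.9833 pos [0.1691 0.5492 0.205 ] gap 0.09374659099294352 F [-0.4737 -0.0914 -0.5322]
tool yaw x 98.38762482103661 R [-0.0004 -0.0008 -1.    ]
shift tool mm [-342.0124  393.677     0.0524] bar-y of tcp mm 373.96326497221156
```

```bash
python3 -m inch '[{"x":-24,"y":28,"z":0,"rx":0,"ry":0,"rz":0,"claw":0},{"x":-24,"y":28,"z":0,"rx":0,"ry":0,"rz":0,"claw":0},{"x":-24,"y":28,"z":0,"rx":0,"ry":0,"rz":0,"claw":0},{"x":-24,"y":28,"z":0,"rx":0,"ry":0,"rz":0,"claw":0},{"x":-24,"y":28,"z":0,"rx":0,"ry":0,"rz":0,"claw":0},{"x":-24,"y":28,"z":0,"rx":0,"ry":0,"rz":0,"claw":0},{"x":-24,"y":28,"z":0,"rx":0,"ry":0,"rz":0,"claw":0},{"x":-24,"y":28,"z":0,"rx":0,"ry":0,"rz":0,"claw":0},{"x":-24,"y":28,"z":0,"rx":0,"ry":0,"rz":0,"claw":0},{"x":-24,"y":28,"z":0,"rx":0,"ry":0,"rz":0,"claw":0}]'
python3 togo.py .6085 .2683 .205
python3 -m inch '[{"x":-25,"y":28,"z":0,"rx":0,"ry":0,"rz":0,"claw":0},{"x":-25,"y":28,"z":0,"rx":0,"ry":0,"rz":0,"claw":0},{"x":-25,"y":28,"z":0,"rx":0,"ry":0,"rz":0,"claw":0},{"x":-22,"y":26,"z":0,"rx":0,"ry":0,"rz":0,"claw":0},{"x":0,"y":0,"z":0,"rx":0,"ry":0,"rz":0,"claw":0},{"x":0,"y":0,"z":0,"rx":0,"ry":0,"rz":0,"claw":0}]'
python3 togo.py .6085 .2683 .205
python3 - <<'E'
from station import bot
import cv2
for n in("wrist",):
    print(bot.camera_model(n)['view'])
    cv2.imwrite(f"pics/{n}1.png",cv2.cvtColor(bot.read_camera(n),cv2.COLOR_RGB2BGR))
E
```

```text
time: 1.82
position: [0.4828, 0.3523, 0.2052]
tool_rot: [[-0.151, 0.988, -0.0], [0.988, 0.151, -0.0], [-0.0, -0.0, -1.0]]
ft_force: [-0.7, 0.3, -0.4]
finger_gap: 0.0943
t 1.8167 pos [0.4828 0.3523 0.2052] gap 0.09432754659607585 F [-0.6551  0.3004 -0.4058]
tool yaw x 98.7021632805027 R [-0.0004 -0.0001 -1.    ]
shift tool mm [-101.9971  111.5085    0.1779] bar-y of tcp mm 132.95695759158914
time: 2.32
position: [0.6058, 0.2723, 0.2045]
tool_rot: [[-0.147, 0.989, -0.001], [0.989, 0.147, -0.0], [0.0, -0.001, -1.0]]
ft_force: [-0.2, 0.2, -0.3]
finger_gap: 0.0938
t 2.3167 pos [0.6058 0.2723 0.2045] gap 0.09379523771741174 F [-0.2346  0.1764 -0.2722]
tool yaw x 98.46586713018056 R [-0.0014 -0.0001 -1.    ]
shift tool mm [-4.3666  2.0863 -0.5121] bar-y of tcp mm 35.790004894750034
[[ 9.89064559e-01  1.47481574e-01 -6.95339518e-04 -6.38130302e-01]
 [ 1.42445245e-01 -9.54046128e-01  2.63638650e-01  1.46342199e-01]
 [ 3.82184571e-02 -2.60854693e-01 -9.64621262e-01  4.37421930e-01]
 [ 0.00000000e+00  0.00000000e+00  0.00000000e+00  1.00000000e+00]]
```

View pics/wrist1.png

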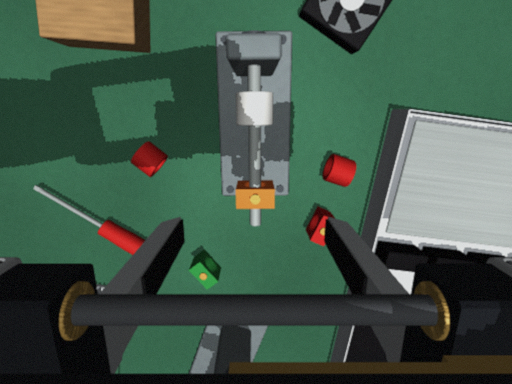

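The wrist view shows the bar upright at column 255, with the screw at (255,199), tip end at (255,226) and core at (255,108). Both fingers lie symmetric about it. Now I cross-check the positions from this view.

```bash
python3 - <<'E'
from h import *
np.set_printoptions(precision=4,suppress=True)
tip=np.array([.613,.2372,.1]);u=np.array([-.1472,.9891,0]);n=np.array([.9891,.1472,0])
for nm,px,z in(('tip',(255.3,226.5),.1),('screw',(255,199.5),.114),('ent',(253.5,68),.1),('coreF',(255,126),.1),('coreB',(254,93),.105)):
    p=ray('wrist',px,z);print(nm,p,'along',1000*(p-tip)@u,'across',1000*(p-tip)@n)
E
```

```text
tip [0.6109 0.2333 0.1   ] along -3.546787204673115 across -2.6256534835244687
screw [0.6055 0.2669 0.114 ] along 30.438946325502464 across -3.0665207168809117
ent [0.5861 0.3861 0.1   ] along 151.21036830582443 across -4.7149388783114565
coreF [0.5952 0.3353 0.1   ] along 99.64496325373405 across -3.214138793553645
coreB [0.5898 0.3645 0.105 ] along 129.33355150279525 across -4.218254760747877
```

The wrist and top views differ by 2–4 mm, within their combined calibration error. The tool already sits at the average across the bar, so I shift 5 mm along it and descend.

```bash
python3 -m inch '[{"x":-5,"y":0,"z":20,"rx":0,"ry":0,"rz":0,"claw":0},{"x":0,"y":0,"z":30,"rx":0,"ry":0,"rz":0,"claw":0},{"x":0,"y":0,"z":25,"rx":0,"ry":0,"rz":0,"claw":0},{"x":0,"y":0,"z":25,"rx":0,"ry":0,"rz":0,"claw":0},{"x":0,"y":0,"z":20,"rx":0,"ry":0,"rz":0,"claw":0},{"x":0,"y":0,"z":10,"rx":0,"ry":0,"rz":0,"claw":0},{"x":0,"y":0,"z":0,"rx":0,"ry":0,"rz":0,"claw":0},{"x":0,"y":0,"z":0,"rx":0,"ry":0,"rz":0,"claw":0}]' 10
python3 togo.py .6085 .2683 .075
python3 - <<'E'
from station import bot
import cv2
for n in("wrist","side"):
    cv2.imwrite(f"pics/{n}2.png",cv2.cvtColor(bot.read_camera(n),cv2.COLOR_RGB2BGR))
E
```

```text
time: 3.03
position: [0.6047, 0.2699, 0.0757]
tool_rot: [[-0.15, 0.989, -0.001], [0.989, 0.15, 0.0], [0.0, -0.001, -1.0]]
ft_force: [0.2, -1.0, 0.1]
finger_gap: 0.094
t 3.0333 pos [0.6047 0.2699 0.0757] gap 0.09400622390499497 F [ 0.2105 -1.0055  0.1079]
tool yaw x 98.614051337512 R [-0.0005  0.     -1.    ]
shift tool mm [-2.1071  3.4956  0.664 ] bar-y of tcp mm 33.52127910165516
```

View pics/wrist2.png

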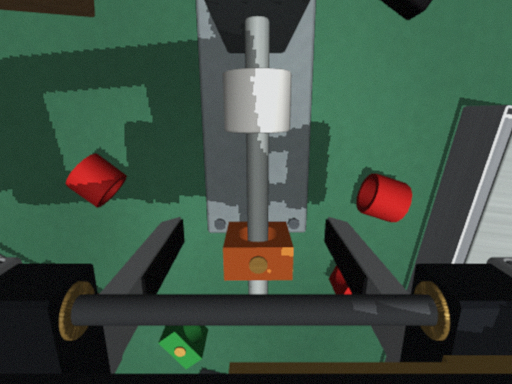

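```bash
python3 - <<'E'
from h import *
np.set_printoptions(precision=4,suppress=True)
s=bot.state();R=np.array(s['tool_rot']);p=np.array(s['position'])
for nm,px,z in(('screw',(258,265),.114),('coreF',(258,131),.093+.018),('coreB',(258,71),.111)):
    q=ray('wrist',px,z);print(nm,q,'rel tool mm',1000*R.T@(q-p))
for y in(-.047,.047,-.019,.019): print(y,proj('wrist',p+R@[0,y,0]),proj('wrist',p+R@[.008,y,-.0]))
E
```

```text
screw [0.6084 0.2651 0.114 ] rel tool mm [ -4.9632   1.1527 -36.3613]
coreF [0.5975 0.3362 0.111 ] rel tool mm [ 66.9112   0.91   -33.3192]
coreB [0.5933 0.3634 0.111 ] rel tool mm [ 94.4448   0.8006 -33.3031]
-0.047 [184.7609 230.1809] [183.9966 218.882 ]
0.047 [326.2401 230.1771] [327.0456 218.8822]
-0.019 [226.9141 230.1798] [226.6176 218.8821]
0.019 [284.1078 230.1782] [284.4459 218.8821]
```

View pics/side2.png

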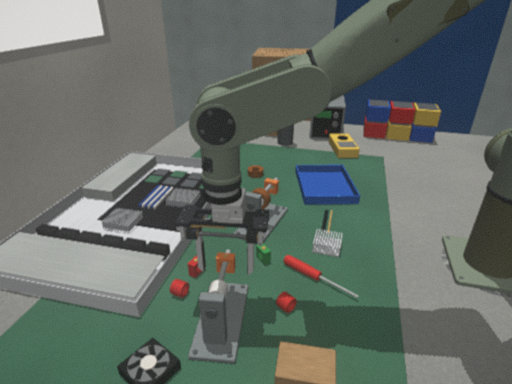

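The collar sits between the fingers, about 4–5 mm nearer the tip and centred to 1 mm. I shift and close on it.

```bash
python3 -m inch '[{"x":-4,"y":1,"z":0,"rx":0,"ry":0,"rz":0,"claw":0},{"x":0,"y":0,"z":0,"rx":0,"ry":0,"rz":0,"claw":0.4},{"x":0,"y":0,"z":0,"rx":0,"ry":0,"rz":0,"claw":0.7},{"x":0,"y":0,"z":0,"rx":0,"ry":0,"rz":0,"claw":0.7},{"x":0,"y":0,"z":0,"rx":0,"ry":0,"rz":0,"claw":0.7},{"x":0,"y":0,"z":0,"rx":0,"ry":0,"rz":0,"claw":0.7},{"x":0,"y":0,"z":0,"rx":0,"ry":0,"rz":0,"claw":0.7},{"x":0,"y":0,"z":0,"rx":0,"ry":0,"rz":0,"claw":0.7}]' 12
python3 togo.py .6085 .2683 .075
python3 - <<'E'
from station import bot
import cv2
for n in("wrist",):
    cv2.imwrite(f"pics/{n}3.png",cv2.cvtColor(bot.read_camera(n),cv2.COLOR_RGB2BGR))
E
```

```text
time: 3.8
position: [0.607, 0.2651, 0.0753]
tool_rot: [[-0.148, 0.989, -0.0], [0.989, 0.148, -0.0], [-0.0, -0.0, -1.0]]
ft_force: [-0.0, 0.5, -0.7]
finger_gap: 0.051
t 3.8 pos [0.607  0.2651 0.0753] gap 0.05098210618956918 F [-0.0411  0.5029 -0.6897]
tool yaw x 98.50345114271717 R [-0.0002 -0.     -1.    ]
shift tool mm [2.92   1.9133 0.3418] bar-y of tcp mm 28.502144975674153
```

View pics/wrist3.png

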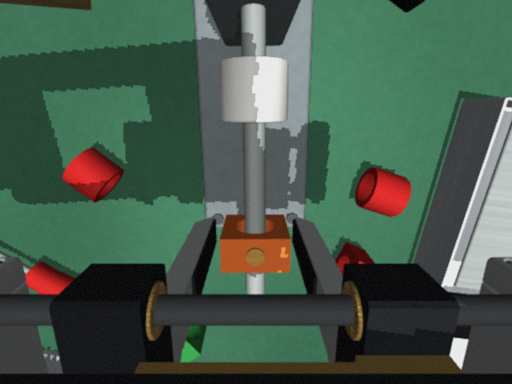

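The fingers are still closing (51 mm) with the collar centred between them at (256,245). I keep closing.

```bash
python3 -m inch '[{"x":0,"y":0,"z":0,"rx":0,"ry":0,"rz":0,"claw":0.9},{"x":0,"y":0,"z":0,"rx":0,"ry":0,"rz":0,"claw":0.9},{"x":0,"y":0,"z":0,"rx":0,"ry":0,"rz":0,"claw":0.9},{"x":0,"y":0,"z":0,"rx":0,"ry":0,"rz":0,"claw":0.9},{"x":0,"y":0,"z":0,"rx":0,"ry":0,"rz":0,"claw":0.9},{"x":0,"y":0,"z":0,"rx":0,"ry":0,"rz":0,"claw":0.9}]' 12
python3 -m inch '[{"x":0,"y":0,"z":-5,"rx":0,"ry":0,"rz":0,"claw":0.9},{"x":0,"y":0,"z":0,"rx":0,"ry":0,"rz":0,"claw":0.9},{"x":0,"y":0,"z":0,"rx":0,"ry":0,"rz":0,"claw":0.9}]'
python3 - <<'E'
from station import bot
import cv2
for n in("wrist",):
    cv2.imwrite(f"pics/{n}4.png",cv2.cvtColor(bot.read_camera(n),cv2.COLOR_RGB2BGR))
E
```

```text
time: 4.35
position: [0.6071, 0.2651, 0.0754]
tool_rot: [[-0.148, 0.989, -0.0], [0.989, 0.148, 0.0], [0.0, -0.0, -1.0]]
ft_force: [0.0, 0.0, -0.3]
finger_gap: 0.0379
time: 4.6
position: [0.6076, 0.2652, 0.0811]
tool_rot: [[-0.148, 0.989, 0.001], [0.989, 0.148, 0.0], [0.0, 0.001, -1.0]]
ft_force: [-0.3, 0.6, 0.2]
finger_gap: 0.0378
```

View pics/wrist4.png

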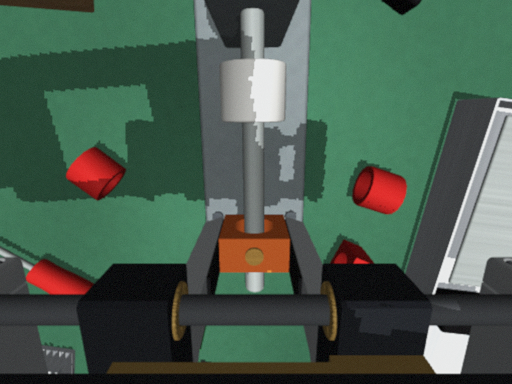

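Gripped (37.8 mm, against the collar's 38 mm) and no bar load. Now I slide off along -x of the tool.

```bash
python3 -m inch '[{"x":-8,"y":0,"z":0,"rx":0,"ry":0,"rz":0,"claw":0.9},{"x":-12,"y":0,"z":0,"rx":0,"ry":0,"rz":0,"claw":0.9},{"x":-12,"y":0,"z":0,"rx":0,"ry":0,"rz":0,"claw":0.9}]'
python3 -m inch '[{"x":-12,"y":0,"z":0,"rx":0,"ry":0,"rz":0,"claw":0.9},{"x":-12,"y":0,"z":0,"rx":0,"ry":0,"rz":0,"claw":0.9},{"x":-12,"y":0,"z":0,"rx":0,"ry":0,"rz":0,"claw":0.9},{"x":-12,"y":0,"z":0,"rx":0,"ry":0,"rz":0,"claw":0.9},{"x":0,"y":0,"z":0,"rx":0,"ry":0,"rz":0,"claw":0.9},{"x":0,"y":0,"z":0,"rx":0,"ry":0,"rz":0,"claw":0.9}]'
python3 togo.py .443 -.311 .15
python3 - <<'E'
from station import bot
import cv2
for n in("wrist","top"):
    cv2.imwrite(f"pics/{n}5.png",cv2.cvtColor(bot.read_camera(n),cv2.COLOR_RGB2BGR))
E
```

```text
time: 4.9
position: [0.6118, 0.2323, 0.0803]
tool_rot: [[-0.148, 0.989, -0.0], [0.989, 0.148, -0.0], [-0.0, -0.0, -1.0]]
ft_force: [1.1, 0.1, 0.8]
finger_gap: 0.0376
time: 5.4
position: [0.6192, 0.185, 0.0805]
tool_rot: [[-0.146, 0.989, 0.0], [0.989, 0.146, 0.0], [0.0, 0.0, -1.0]]
ft_force: [-0.6, 0.3, -0.2]
finger_gap: 0.0379
t 5.4 pos [0.6192 0.185  0.0805] gap 0.037895162940207956 F [-0.6381  0.2783 -0.1976]
tool yaw x 98.39538034532805 R [ 0.0001  0.0004 -1.    ]
shift tool mm [-464.9381 -246.7524  -69.6683] bar-y of tcp mm -52.53987021979857
```

View pics/wrist5.png

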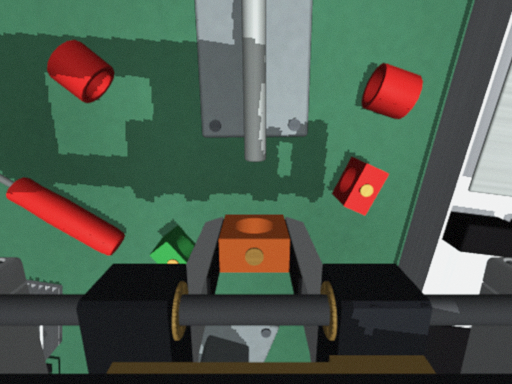

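View pics/top5.png

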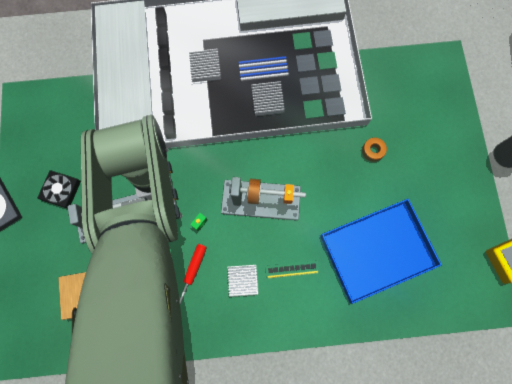

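The collar is clear of the bar, and the core no longer shows any obstruction. I refine the tray pose, then lift and carry.

```bash
python3 -m inch '[{"x":0,"y":0,"z":-30,"rx":0,"ry":0,"rz":0,"claw":0.9},{"x":0,"y":0,"z":-35,"rx":0,"ry":0,"rz":0,"claw":0.9},{"x":0,"y":0,"z":-35,"rx":0,"ry":0,"rz":0,"claw":0.9},{"x":0,"y":0,"z":-20,"rx":0,"ry":0,"rz":0,"claw":0.9},{"x":0,"y":0,"z":0,"rx":0,"ry":0,"rz":0,"claw":0.9}]'
python3 - <<'E'
from h import *
import cv2
np.set_printoptions(precision=4,suppress=True)
h=cv2.cvtColor(cv2.imread('pics/top5.png'),cv2.COLOR_BGR2HSV)
m=cv2.inRange(h,(108,150,40),(130,255,255)); m[:180]=0;m[:,:300]=0;m[:,455:]=0
c=max(cv2.findContours(m,0,2)[0],key=cv2.contourArea)
a=cv2.approxPolyDP(cv2.convexHull(c),8,True)[:,0];print(a)
for z in(0,.032):
    P=[ray('top',q,z) for q in a];print(z,[np.linalg.norm(P[i]-P[i-1]) for i in range(len(P))],np.mean(P,0));print(np.array(P))
E
python3 togo.py .429 -.263 .2
```

```text
time: 5.92
position: [0.6228, 0.1877, 0.2078]
tool_rot: [[-0.149, 0.989, 0.013], [0.989, 0.149, 0.002], [0.0, 0.013, -1.0]]
ft_force: [0.6, -0.7, -0.1]
finger_gap: 0.0379
[[407 200]
 [439 265]
 [351 302]
 [324 234]]
0 [np.float64(0.23587616030248199), np.float64(0.17925681374589936), np.float64(0.24193219679780942), np.float64(0.17828153752948936)] [ 0.4456 -0.3223  0.    ]
[[ 0.5652 -0.4124  0.    ]
 [ 0.3929 -0.4616  0.    ]
 [ 0.3257 -0.2292  0.    ]
 [ 0.4987 -0.1861  0.    ]]
0.032 [np.float64(0.22882269666551797), np.float64(0.17389645254698324), np.float64(0.23469763799146012), np.float64(0.17295034025845651)] [ 0.4434 -0.3129  0.032 ]
[[ 0.5594 -0.4002  0.032 ]
 [ 0.3922 -0.448   0.032 ]
 [ 0.3271 -0.2225  0.032 ]
 [ 0.4949 -0.1807  0.032 ]]
t 5.9167 pos [0.6228 0.1877 0.2078] gap 0.03789121823391394 F [ 0.5532 -0.6827 -0.1387]
tool yaw x 98.58324363239073 R [ 0.0126  0.0024 -0.9999]
shift tool mm [-416.7544 -258.9549    4.333 ] bar-y of tcp mm -50.38046075284506
```

```bash
python3 -m inch '[{"x":-20,"y":-12,"z":0,"rx":0,"ry":0,"rz":0,"claw":0.9},{"x":-30,"y":-19,"z":0,"rx":0,"ry":0,"rz":0,"claw":0.9},{"x":-30,"y":-19,"z":0,"rx":0,"ry":0,"rz":0,"claw":0.9},{"x":-30,"y":-19,"z":0,"rx":0,"ry":0,"rz":0,"claw":0.9},{"x":-30,"y":-19,"z":0,"rx":0,"ry":0,"rz":0,"claw":0.9},{"x":-30,"y":-19,"z":0,"rx":0,"ry":0,"rz":0,"claw":0.9},{"x":-30,"y":-19,"z":0,"rx":0,"ry":0,"rz":0,"claw":0.9},{"x":-30,"y":-19,"z":0,"rx":0,"ry":0,"rz":0,"claw":0.9},{"x":-30,"y":-19,"z":0,"rx":0,"ry":0,"rz":0,"claw":0.9},{"x":-30,"y":-19,"z":0,"rx":0,"ry":0,"rz":0,"claw":0.9}]'
python3 togo.py .430 -.266 .2
```

```text
time: 6.75
position: [0.4792, -0.1282, 0.1989]
tool_rot: [[-0.149, 0.989, -0.002], [0.989, 0.149, 0.001], [0.001, -0.002, -1.0]]
ft_force: [-0.2, -0.8, -0.7]
finger_gap: 0.0382
t 6.75 pos [ 0.4792 -0.1282  0.1989] gap 0.03815310036913973 F [-0.1991 -0.7777 -0.674 ]
tool yaw x 98.57678688568313 R [-0.002   0.0011 -1.    ]
shift tool mm [-128.9218  -69.2099   -1.1752] bar-y of tcp mm -341.7197967808662
```

```bash
python3 -m inch '[{"x":-30,"y":-16,"z":0,"rx":0,"ry":0,"rz":0,"claw":0.9},{"x":-30,"y":-16,"z":0,"rx":0,"ry":0,"rz":0,"claw":0.9},{"x":-30,"y":-16,"z":0,"rx":0,"ry":0,"rz":0,"claw":0.9},{"x":-22,"y":-12,"z":0,"rx":0,"ry":0,"rz":0,"claw":0.9},{"x":0,"y":0,"z":0,"rx":0,"ry":0,"rz":0,"claw":0.9},{"x":0,"y":0,"z":0,"rx":0,"ry":0,"rz":0,"claw":0.9}]'
python3 togo.py .430 -.266 .01
python3 - <<'E'
from station import bot
import cv2
for n in("wrist","top"):
    cv2.imwrite(f"pics/{n}6.png",cv2.cvtColor(bot.read_camera(n),cv2.COLOR_RGB2BGR))
E
```

```text
time: 7.25
position: [0.4373, -0.2474, 0.1991]
tool_rot: [[-0.146, 0.989, -0.001], [0.989, 0.146, 0.002], [0.002, -0.001, -1.0]]
ft_force: [-0.3, 0.6, 0.1]
finger_gap: 0.0378
t 7.25 pos [ 0.4373 -0.2474  0.1991] gap 0.0378453711084321 F [-0.3327  0.5591  0.0527]
tool yaw x 98.37644032373252 R [-0.0015  0.0021 -1.    ]
shift tool mm [-17.7311  -9.6754 189.0625] bar-y of tcp mm -453.49069817485474
```

View pics/wrist6.png

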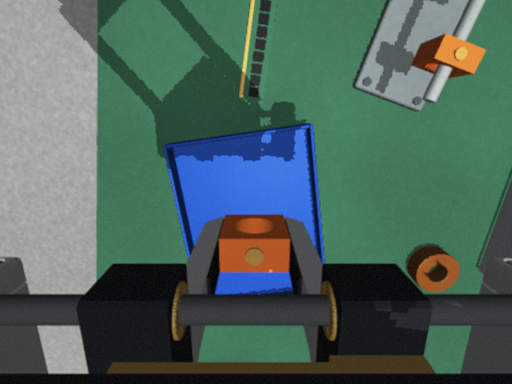

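View pics/top6.png

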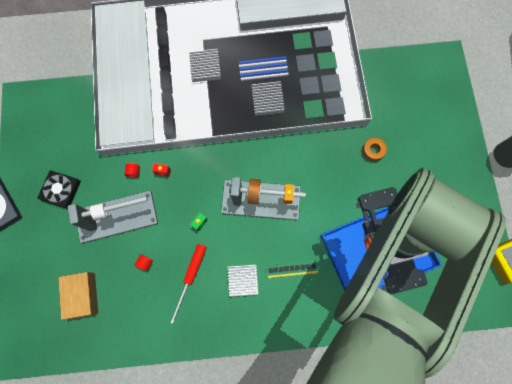

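The core is still on the bar at (97,211) in the top view, and the tray is below the collar. I shift slightly and lower.

```bash
python3 -m inch '[{"x":-17,"y":-9,"z":20,"rx":0,"ry":0,"rz":0,"claw":0.9},{"x":0,"y":0,"z":35,"rx":0,"ry":0,"rz":0,"claw":0.9},{"x":0,"y":0,"z":35,"rx":0,"ry":0,"rz":0,"claw":0.9},{"x":0,"y":0,"z":30,"rx":0,"ry":0,"rz":0,"claw":0.9},{"x":0,"y":0,"z":25,"rx":0,"ry":0,"rz":0,"claw":0.9},{"x":0,"y":0,"z":15,"rx":0,"ry":0,"rz":0,"claw":0.9},{"x":0,"y":0,"z":15,"rx":0,"ry":0,"rz":0,"claw":0.9},{"x":0,"y":0,"z":10,"rx":0,"ry":0,"rz":0,"claw":0.9},{"x":0,"y":0,"z":0,"rx":0,"ry":0,"rz":0,"claw":0.9},{"x":0,"y":0,"z":0,"rx":0,"ry":0,"rz":0,"claw":0.9}]'
python3 togo.py .430 -.266 .01
python3 - <<'E'
from station import bot
import cv2
for n in("wrist",):
    cv2.imwrite(f"pics/{n}7.png",cv2.cvtColor(bot.read_camera(n),cv2.COLOR_RGB2BGR))
E
```

```text
time: 8.18
position: [0.4318, -0.2645, 0.0152]
tool_rot: [[-0.149, 0.989, -0.001], [0.989, 0.149, 0.001], [0.001, -0.001, -1.0]]
ft_force: [-0.6, 0.2, 0.2]
finger_gap: 0.0381
t 8.1833 pos [ 0.4318 -0.2645  0.0152] gap 0.03813163594793982 F [-0.6195  0.1602  0.1825]
tool yaw x 98.59174599372643 R [-0.0008  0.0009 -1.    ]
shift tool mm [-1.1845 -2.0325  5.1693] bar-y of tcp mm -469.59354961341774
```

View pics/wrist7.png

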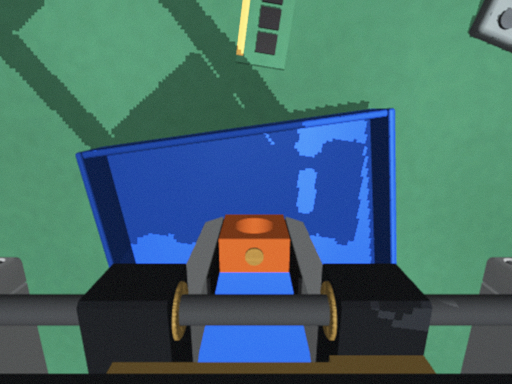

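The collar is inside the tray, clear of both walls. I lower 6 mm more and open partly.

```bash
python3 -m inch '[{"x":0,"y":0,"z":6,"rx":0,"ry":0,"rz":0,"claw":0.9},{"x":0,"y":0,"z":0,"rx":0,"ry":0,"rz":0,"claw":0.9},{"x":0,"y":0,"z":0,"rx":0,"ry":0,"rz":0,"claw":0.3},{"x":0,"y":0,"z":0,"rx":0,"ry":0,"rz":0,"claw":0.3},{"x":0,"y":0,"z":0,"rx":0,"ry":0,"rz":0,"claw":0.3},{"x":0,"y":0,"z":0,"rx":0,"ry":0,"rz":0,"claw":0.3},{"x":0,"y":0,"z":0,"rx":0,"ry":0,"rz":0,"claw":0.3},{"x":0,"y":0,"z":0,"rx":0,"ry":0,"rz":0,"claw":0.3}]'
python3 -m inch '[{"x":0,"y":0,"z":-20,"rx":0,"ry":0,"rz":0,"claw":0.3},{"x":0,"y":0,"z":-35,"rx":0,"ry":0,"rz":0,"claw":0.3},{"x":0,"y":0,"z":-40,"rx":0,"ry":0,"rz":0,"claw":0.2},{"x":0,"y":0,"z":-40,"rx":0,"ry":0,"rz":0,"claw":0.1},{"x":0,"y":0,"z":-40,"rx":0,"ry":0,"rz":0,"claw":0},{"x":0,"y":0,"z":-20,"rx":0,"ry":0,"rz":0,"claw":0},{"x":0,"y":0,"z":0,"rx":0,"ry":0,"rz":0,"claw":0}]'
python3 - <<'E'
from station import bot
import cv2
for n in("wrist",):
    cv2.imwrite(f"pics/{n}8.png",cv2.cvtColor(bot.read_camera(n),cv2.COLOR_RGB2BGR))
E
python3 togo.py .592 .350 .2
```

```text
time: 8.9
position: [0.4317, -0.2658, 0.0096]
tool_rot: [[-0.148, 0.989, 0.0], [0.989, 0.148, -0.0], [-0.0, 0.0, -1.0]]
ft_force: [0.1, 0.2, 0.8]
finger_gap: 0.0653
time: 9.48
position: [0.4349, -0.2684, 0.2112]
tool_rot: [[-0.148, 0.989, 0.01], [0.989, 0.148, -0.008], [-0.01, 0.008, -1.0]]
ft_force: [0.2, -0.7, 0.1]
finger_gap: 0.0932
t 9.5333 pos [ 0.4333 -0.2671  0.2078] gap 0.09354094005093551 F [ 0.0663 -0.2459  0.0613]
tool yaw x 98.49639825244458 R [ 0.0055 -0.0048 -1.    ]
shift tool mm [586.959  248.0706   5.6901] bar-y of tcp mm -472.3964697193681
```

View pics/wrist8.png

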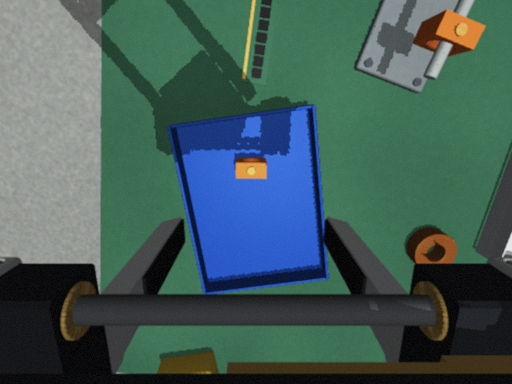

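The collar stands upright in the tray at (251,170), let go, with the fingers clear. Back to the core.

```bash
python3 -m inch '[{"x":25,"y":11,"z":0,"rx":0,"ry":0,"rz":0,"claw":0},{"x":36,"y":15,"z":0,"rx":0,"ry":0,"rz":0,"claw":0},{"x":36,"y":15,"z":0,"rx":0,"ry":0,"rz":0,"claw":0},{"x":36,"y":15,"z":0,"rx":0,"ry":0,"rz":0,"claw":0},{"x":36,"y":15,"z":0,"rx":0,"ry":0,"rz":0,"claw":0},{"x":36,"y":15,"z":0,"rx":0,"ry":0,"rz":0,"claw":0},{"x":36,"y":15,"z":0,"rx":0,"ry":0,"rz":0,"claw":0},{"x":36,"y":15,"z":0,"rx":0,"ry":0,"rz":0,"claw":0},{"x":36,"y":15,"z":0,"rx":0,"ry":0,"rz":0,"claw":0},{"x":36,"y":15,"z":0,"rx":0,"ry":0,"rz":0,"claw":0}]'
python3 -m inch '[{"x":36,"y":15,"z":0,"rx":0,"ry":0,"rz":0,"claw":0},{"x":36,"y":15,"z":0,"rx":0,"ry":0,"rz":0,"claw":0},{"x":36,"y":15,"z":0,"rx":0,"ry":0,"rz":0,"claw":0},{"x":36,"y":15,"z":0,"rx":0,"ry":0,"rz":0,"claw":0},{"x":0,"y":0,"z":0,"rx":0,"ry":0,"rz":0,"claw":0},{"x":0,"y":0,"z":0,"rx":0,"ry":0,"rz":0,"claw":0}]'
python3 togo.py .5955 .350 .2
python3 - <<'E'
from station import bot
import cv2
for n in("wrist",):
    cv2.imwrite(f"pics/{n}9.png",cv2.cvtColor(bot.read_camera(n),cv2.COLOR_RGB2BGR))
E
```

```text
time: 10.37
position: [0.5228, 0.103, 0.2016]
tool_rot: [[-0.148, 0.989, -0.005], [0.989, 0.148, -0.0], [0.0, -0.005, -1.0]]
ft_force: [1.5, -0.4, 0.5]
finger_gap: 0.0943
time: 10.87
position: [0.5608, 0.2536, 0.201]
tool_rot: [[-0.151, 0.988, -0.005], [0.988, 0.151, -0.002], [-0.001, -0.005, -1.0]]
ft_force: [0.1, -1.3, -0.3]
finger_gap: 0.0939
t 10.8667 pos [0.5608 0.2536 0.201 ] gap 0.09387225566157108 F [ 0.1069 -1.2764 -0.3378]
tool yaw x 98.69862631971658 R [-0.0052 -0.0019 -1.    ]
shift tool mm [90.0258 48.8905  0.6411] bar-y of tcp mm 23.923492447607156
```

View pics/wrist9.png

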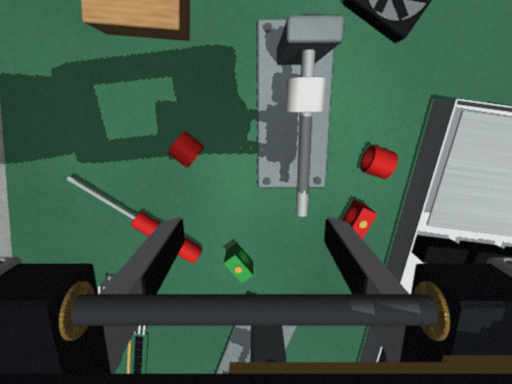

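The core is still on the bar, at (306,95). I move over it and half descend.

```bash
python3 -m inch '[{"x":30,"y":17,"z":0,"rx":0,"ry":0,"rz":0,"claw":0},{"x":30,"y":17,"z":0,"rx":0,"ry":0,"rz":0,"claw":0},{"x":30,"y":15,"z":0,"rx":0,"ry":0,"rz":0,"claw":0},{"x":0,"y":0,"z":20,"rx":0,"ry":0,"rz":0,"claw":0},{"x":0,"y":0,"z":30,"rx":0,"ry":0,"rz":0,"claw":0},{"x":0,"y":0,"z":0,"rx":0,"ry":0,"rz":0,"claw":0},{"x":0,"y":0,"z":0,"rx":0,"ry":0,"rz":0,"claw":0}]'
python3 togo.py .5955 .350 .075
python3 - <<'E'
from station import bot
import cv2
for n in("wrist",):
    cv2.imwrite(f"pics/{n}10.png",cv2.cvtColor(bot.read_camera(n),cv2.COLOR_RGB2BGR))
E
```

```text
time: 11.5
position: [0.5955, 0.3458, 0.1511]
tool_rot: [[-0.146, 0.989, -0.007], [0.989, 0.146, -0.003], [-0.002, -0.007, -1.0]]
ft_force: [0.2, -0.3, -0.0]
finger_gap: 0.0938
t 11.5 pos [0.5955 0.3458 0.1511] gap 0.09377890522182457 F [ 0.1588 -0.3255 -0.0224]
tool yaw x 98.38832921717264 R [-0.007  -0.0034 -1.    ]
shift tool mm [ 4.2885  1.132  76.0356] bar-y of tcp mm 110.03503541896704
```

View pics/wrist10.png

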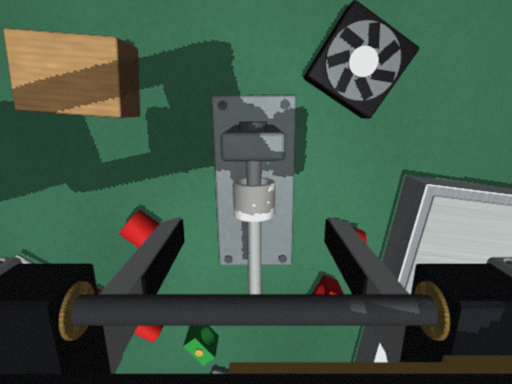

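```bash
python3 -m inch '[{"x":3,"y":1,"z":25,"rx":0,"ry":0,"rz":0,"claw":0},{"x":0,"y":0,"z":25,"rx":0,"ry":0,"rz":0,"claw":0},{"x":0,"y":0,"z":15,"rx":0,"ry":0,"rz":0,"claw":0},{"x":0,"y":0,"z":12,"rx":0,"ry":0,"rz":0,"claw":0},{"x":0,"y":0,"z":0,"rx":0,"ry":0,"rz":0,"claw":0},{"x":0,"y":0,"z":0,"rx":0,"ry":0,"rz":0,"claw":0}]'
python3 togo.py .5955 .350 .075
python3 - <<'E'
from station import bot
import cv2
for n in("wrist",):
    cv2.imwrite(f"pics/{n}11.png",cv2.cvtColor(bot.read_camera(n),cv2.COLOR_RGB2BGR))
E
```

```text
time: 12.05
position: [0.5989, 0.3514, 0.0785]
tool_rot: [[-0.147, 0.989, 0.001], [0.989, 0.147, 0.0], [0.0, 0.001, -1.0]]
ft_force: [-0.5, 0.1, 0.5]
finger_gap: 0.094
t 12.05 pos [0.5989 0.3514 0.0785] gap 0.09398496587001681 F [-0.4633  0.0688  0.4566]
tool yaw x 98.4532590879336 R [ 0.0009  0.0004 -1.    ]
shift tool mm [-0.8526 -3.5437  3.5051] bar-y of tcp mm 114.99756677826113
```

View pics/wrist11.png

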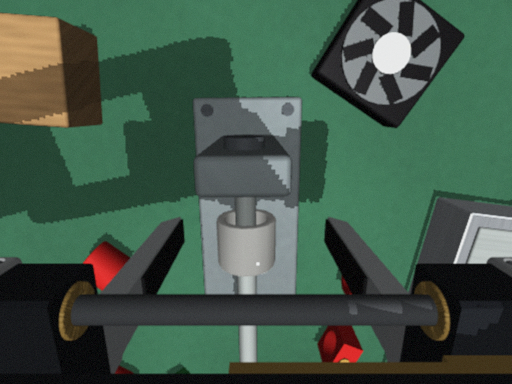

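```bash
python3 - <<'E'
from h import *
np.set_printoptions(precision=4,suppress=True)
s=bot.state();R=np.array(s['tool_rot']);p=np.array(s['position'])
for nm,px,z in(('front top',(247,271),.111),('back rim bottom of outline',(246,222),.106),('back rim top',(246,213),.111)):
    q=ray('wrist',px,z);print(nm,q,'rel tool mm',1000*R.T@(q-p))
E
```

```text
front top [0.5962 0.3396 0.111 ] rel tool mm [-11.5398  -5.0173 -31.5286]
back rim bottom of outline [0.5916 0.3671 0.106 ] rel tool mm [ 16.3193  -5.5226 -26.5091]
back rim top [0.5907 0.3742 0.111 ] rel tool mm [ 23.4739  -5.3446 -31.5033]
```

```bash
python3 -m inch '[{"x":3,"y":-4.5,"z":4,"rx":0,"ry":0,"rz":0,"claw":0.3},{"x":0,"y":0,"z":0,"rx":0,"ry":0,"rz":0,"claw":0.9},{"x":0,"y":0,"z":0,"rx":0,"ry":0,"rz":0,"claw":0.9},{"x":0,"y":0,"z":0,"rx":0,"ry":0,"rz":0,"claw":0.9},{"x":0,"y":0,"z":0,"rx":0,"ry":0,"rz":0,"claw":0.9},{"x":0,"y":0,"z":0,"rx":0,"ry":0,"rz":0,"claw":0.9},{"x":0,"y":0,"z":0,"rx":0,"ry":0,"rz":0,"claw":0.9},{"x":0,"y":0,"z":0,"rx":0,"ry":0,"rz":0,"claw":0.9},{"x":0,"y":0,"z":0,"rx":0,"ry":0,"rz":0,"claw":0.9},{"x":0,"y":0,"z":0,"rx":0,"ry":0,"rz":0,"claw":0.9}]' 12
python3 -m inch '[{"x":0,"y":0,"z":0,"rx":0,"ry":0,"rz":0,"claw":0.9},{"x":0,"y":0,"z":0,"rx":0,"ry":0,"rz":0,"claw":0.9},{"x":0,"y":0,"z":0,"rx":0,"ry":0,"rz":0,"claw":0.9}]'
python3 togo.py .5955 .350 .075
python3 - <<'E'
from station import bot
import cv2
for n in("wrist",):
    cv2.imwrite(f"pics/{n}12.png",cv2.cvtColor(bot.read_camera(n),cv2.COLOR_RGB2BGR))
E
```

```text
time: 12.93
position: [0.5933, 0.354, 0.0734]
tool_rot: [[-0.148, 0.989, -0.0], [0.989, 0.148, -0.0], [-0.0, -0.0, -1.0]]
ft_force: [0.3, -0.5, -0.7]
finger_gap: 0.0341
time: 13.18
position: [0.5933, 0.354, 0.0734]
tool_rot: [[-0.148, 0.989, -0.0], [0.989, 0.148, -0.0], [-0.0, -0.0, -1.0]]
ft_force: [0.3, -0.5, -0.7]
finger_gap: 0.0349
t 13.1833 pos [0.5933 0.354  0.0734] gap 0.03489515567341781 F [ 0.3299 -0.5102 -0.6526]
tool yaw x 98.49764687721957 R [-0.0001 -0.     -1.    ]
shift tool mm [-4.2977  1.5593 -1.6062] bar-y of tcp mm 118.44323788208352
```

View pics/wrist12.png

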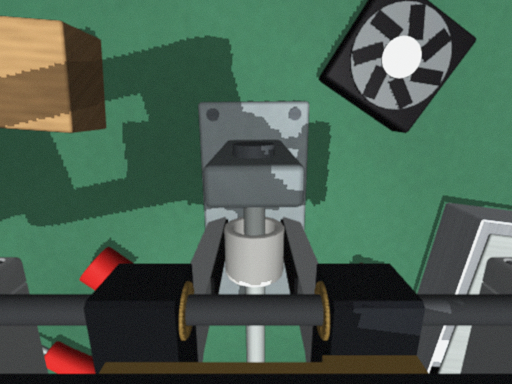

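The core is centred between the pads; the gap of 34–35 mm is slightly under the 36 mm diameter. I lift gently and check that it holds.

```bash
python3 -m inch '[{"x":0,"y":0,"z":-3,"rx":0,"ry":0,"rz":0,"claw":0.9},{"x":0,"y":0,"z":-3,"rx":0,"ry":0,"rz":0,"claw":0.9},{"x":-6,"y":0,"z":0,"rx":0,"ry":0,"rz":0,"claw":0.9},{"x":-10,"y":0,"z":0,"rx":0,"ry":0,"rz":0,"claw":0.9},{"x":0,"y":0,"z":0,"rx":0,"ry":0,"rz":0,"claw":0.9},{"x":0,"y":0,"z":0,"rx":0,"ry":0,"rz":0,"claw":0.9}]'
python3 togo.py .5955 .350 .075
python3 - <<'E'
from station import bot
import cv2
for n in("wrist",):
    cv2.imwrite(f"pics/{n}13.png",cv2.cvtColor(bot.read_camera(n),cv2.COLOR_RGB2BGR))
E
```

```text
time: 13.73
position: [0.5959, 0.3372, 0.0794]
tool_rot: [[-0.146, 0.989, -0.0], [0.989, 0.146, -0.0], [-0.0, -0.0, -1.0]]
ft_force: [0.8, -0.1, 0.4]
finger_gap: 0.0344
t 13.7333 pos [0.5959 0.3372 0.0794] gap 0.03442700499607812 F [ 0.7779 -0.1205  0.3802]
tool yaw x 98.41509548348499 R [-0.0002 -0.0001 -1.    ]
shift tool mm [12.7204  1.4935  4.43  ] bar-y of tcp mm 101.42770738155582
```

View pics/wrist13.png

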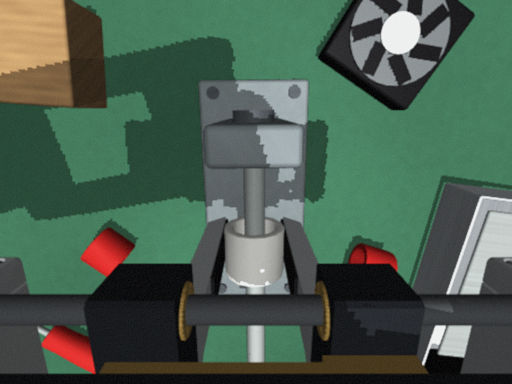

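The core rides with the fingers unchanged. I slide it off the bar, 145 mm further.

```bash
python3 -m inch '[{"x":-12,"y":0,"z":0,"rx":0,"ry":0,"rz":0,"claw":0.9},{"x":-15,"y":0,"z":0,"rx":0,"ry":0,"rz":0,"claw":0.9},{"x":-15,"y":0,"z":0,"rx":0,"ry":0,"rz":0,"claw":0.9},{"x":-15,"y":0,"z":0,"rx":0,"ry":0,"rz":0,"claw":0.9},{"x":-15,"y":0,"z":0,"rx":0,"ry":0,"rz":0,"claw":0.9}]'
python3 -m inch '[{"x":-15,"y":0,"z":0,"rx":0,"ry":0,"rz":0,"claw":0.9},{"x":-15,"y":0,"z":0,"rx":0,"ry":0,"rz":0,"claw":0.9},{"x":-15,"y":0,"z":0,"rx":0,"ry":0,"rz":0,"claw":0.9},{"x":-15,"y":0,"z":0,"rx":0,"ry":0,"rz":0,"claw":0.9},{"x":-15,"y":0,"z":0,"rx":0,"ry":0,"rz":0,"claw":0.9},{"x":0,"y":0,"z":0,"rx":0,"ry":0,"rz":0,"claw":0.9},{"x":0,"y":0,"z":0,"rx":0,"ry":0,"rz":0,"claw":0.9}]'
python3 togo.py .458 -.362 .2
python3 - <<'E'
from station import bot
import cv2
for n in("wrist",):
    cv2.imwrite(f"pics/{n}14.png",cv2.cvtColor(bot.read_camera(n),cv2.COLOR_RGB2BGR))
E
```

```text
time: 14.2
position: [0.6066, 0.2648, 0.0794]
tool_rot: [[-0.147, 0.989, -0.0], [0.989, 0.147, -0.0], [-0.0, -0.0, -1.0]]
ft_force: [0.1, 0.8, -0.1]
finger_gap: 0.0345
time: 14.78
position: [0.6176, 0.1919, 0.0795]
tool_rot: [[-0.146, 0.989, -0.0], [0.989, 0.146, 0.0], [0.0, -0.0, -1.0]]
ft_force: [-0.0, 0.2, 0.3]
finger_gap: 0.034
t 14.7833 pos [0.6176 0.1919 0.0795] gap 0.0339607143887712 F [-0.0369  0.2151  0.2628]
tool yaw x 98.39577750140664 R [-0.0001  0.0004 -1.    ]
shift tool mm [-524.6113 -238.8166 -120.7523] bar-y of tcp mm -45.48032549456123
```

View pics/wrist14.png

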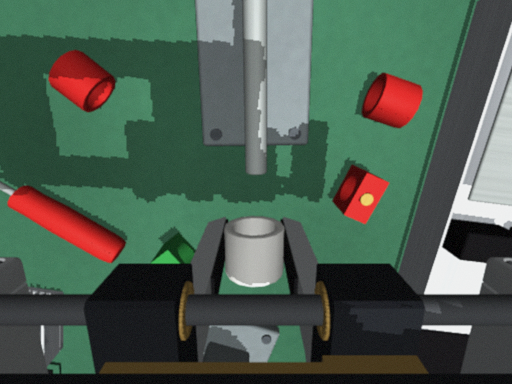

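The core is off the bar and held. I lift and carry it to the far end of the tray.

```bash
python3 -m inch '[{"x":0,"y":0,"z":-25,"rx":0,"ry":0,"rz":0,"claw":0.9},{"x":0,"y":0,"z":-35,"rx":0,"ry":0,"rz":0,"claw":0.9},{"x":0,"y":0,"z":-35,"rx":0,"ry":0,"rz":0,"claw":0.9},{"x":0,"y":0,"z":-25,"rx":0,"ry":0,"rz":0,"claw":0.9},{"x":-20,"y":-9,"z":0,"rx":0,"ry":0,"rz":0,"claw":0.9},{"x":-33,"y":-15,"z":0,"rx":0,"ry":0,"rz":0,"claw":0.9},{"x":-33,"y":-15,"z":0,"rx":0,"ry":0,"rz":0,"claw":0.9},{"x":-33,"y":-15,"z":0,"rx":0,"ry":0,"rz":0,"claw":0.9},{"x":-33,"y":-15,"z":0,"rx":0,"ry":0,"rz":0,"claw":0.9},{"x":-33,"y":-15,"z":0,"rx":0,"ry":0,"rz":0,"claw":0.9}]'
python3 -m inch '[{"x":-33,"y":-15,"z":0,"rx":0,"ry":0,"rz":0,"claw":0.9},{"x":-33,"y":-15,"z":0,"rx":0,"ry":0,"rz":0,"claw":0.9},{"x":-33,"y":-15,"z":0,"rx":0,"ry":0,"rz":0,"claw":0.9},{"x":-33,"y":-15,"z":0,"rx":0,"ry":0,"rz":0,"claw":0.9},{"x":-33,"y":-15,"z":0,"rx":0,"ry":0,"rz":0,"claw":0.9},{"x":-33,"y":-15,"z":0,"rx":0,"ry":0,"rz":0,"claw":0.9},{"x":-33,"y":-15,"z":0,"rx":0,"ry":0,"rz":0,"claw":0.9},{"x":-33,"y":-15,"z":0,"rx":0,"ry":0,"rz":0,"claw":0.9},{"x":0,"y":0,"z":0,"rx":0,"ry":0,"rz":0,"claw":0.9},{"x":0,"y":0,"z":0,"rx":0,"ry":0,"rz":0,"claw":0.9}]'
python3 togo.py .458 -.362 .01
```

```text
time: 15.67
position: [0.5611, -0.0027, 0.1996]
tool_rot: [[-0.15, 0.989, 0.001], [0.989, 0.15, 0.0], [0.0, 0.001, -1.0]]
ft_force: [-0.2, -0.6, -0.6]
finger_gap: 0.034
time: 16.5
position: [0.482, -0.2822, 0.1994]
tool_rot: [[-0.146, 0.989, 0.0], [0.989, 0.146, 0.001], [0.001, 0.0, -1.0]]
ft_force: [0.3, -0.5, -0.9]
finger_gap: 0.0345
t 16.5 pos [ 0.482  -0.2822  0.1994] gap 0.03445515024569952 F [ 0.2926 -0.4997 -0.8848]
tool yaw x 98.36844686792378 R [ 0.0004  0.0006 -1.    ]
shift tool mm [-75.5722 -35.4437 189.3572] bar-y of tcp mm -494.4402381777689
```

```bash
python3 -m inch '[{"x":-30,"y":-15,"z":0,"rx":0,"ry":0,"rz":0,"claw":0.9},{"x":-30,"y":-15,"z":0,"rx":0,"ry":0,"rz":0,"claw":0.9},{"x":-16,"y":-5,"z":20,"rx":0,"ry":0,"rz":0,"claw":0.9},{"x":0,"y":0,"z":35,"rx":0,"ry":0,"rz":0,"claw":0.9},{"x":0,"y":0,"z":30,"rx":0,"ry":0,"rz":0,"claw":0.9},{"x":0,"y":0,"z":30,"rx":0,"ry":0,"rz":0,"claw":0.9},{"x":0,"y":0,"z":20,"rx":0,"ry":0,"rz":0,"claw":0.9},{"x":0,"y":0,"z":0,"rx":0,"ry":0,"rz":0,"claw":0.9},{"x":0,"y":0,"z":0,"rx":0,"ry":0,"rz":0,"claw":0.9}]'
python3 togo.py .458 -.362 .01
python3 - <<'E'
from station import bot
import cv2
for n in("wrist",):
    cv2.imwrite(f"pics/{n}15.png",cv2.cvtColor(bot.read_camera(n),cv2.COLOR_RGB2BGR))
E
```

```text
time: 17.25
position: [0.4589, -0.3592, 0.0634]
tool_rot: [[-0.15, 0.989, -0.002], [0.989, 0.15, 0.003], [0.003, -0.002, -1.0]]
ft_force: [0.1, 0.0, 0.5]
finger_gap: 0.0346
t 17.25 pos [ 0.4589 -0.3592  0.0634] gap 0.03459873297875635 F [0.1195 0.0108 0.4926]
tool yaw x 98.63943756799138 R [-0.002   0.0028 -1.    ]
shift tool mm [-2.8237 -1.2313 53.3806] bar-y of tcp mm -567.1880609886874
```

View pics/wrist15.png

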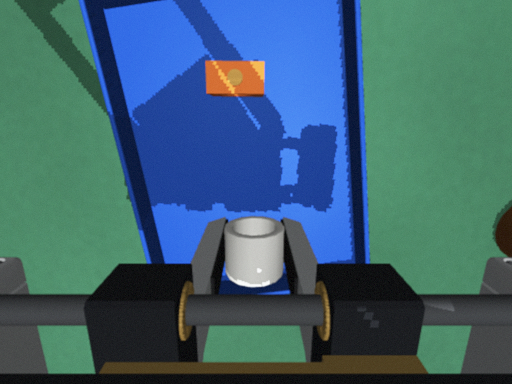

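```bash
python3 - <<'E'
from h import *
print('below TCP',proj('wrist',np.array([.4589,-.3592,.004])),'tray end rim',proj('wrist',np.array([.477,-.429,.032])))
for px in((250,287),(105,10),(340,10)): print(px,ray('wrist',px,.004))
for px in((165,265),(366,262)): print(px,ray('wrist',px,.032))
E
```

```text
below TCP [254.09661128 200.26562336] tray end rim [262.98958166 291.86196024]
(250, 287) [ 0.46797055 -0.44464517  0.004     ]
(105, 10) [ 0.32887826 -0.23117161  0.004     ]
(340, 10) [ 0.49926323 -0.20522879  0.004     ]
(165, 265) [ 0.39397907 -0.41609536  0.032     ]
(366, 262) [ 0.55551333 -0.38894771  0.032     ]
```

The tray end wall lies about 70 mm beyond the TCP, with plenty of side room. I lower and release.

```bash
python3 -m inch '[{"x":0,"y":0,"z":20,"rx":0,"ry":0,"rz":0,"claw":0.9},{"x":0,"y":0,"z":18,"rx":0,"ry":0,"rz":0,"claw":0.9},{"x":0,"y":0,"z":10,"rx":0,"ry":0,"rz":0,"claw":0.9},{"x":0,"y":0,"z":7,"rx":0,"ry":0,"rz":0,"claw":0.9},{"x":0,"y":0,"z":0,"rx":0,"ry":0,"rz":0,"claw":0.9},{"x":0,"y":0,"z":0,"rx":0,"ry":0,"rz":0,"claw":0.9}]'
python3 -m inch '[{"x":0,"y":0,"z":0,"rx":0,"ry":0,"rz":0,"claw":0.4},{"x":0,"y":0,"z":0,"rx":0,"ry":0,"rz":0,"claw":0.4},{"x":0,"y":0,"z":0,"rx":0,"ry":0,"rz":0,"claw":0.4},{"x":0,"y":0,"z":0,"rx":0,"ry":0,"rz":0,"claw":0.4},{"x":0,"y":0,"z":0,"rx":0,"ry":0,"rz":0,"claw":0.4},{"x":0,"y":0,"z":0,"rx":0,"ry":0,"rz":0,"claw":0.4},{"x":0,"y":0,"z":0,"rx":0,"ry":0,"rz":0,"claw":0.4},{"x":0,"y":0,"z":0,"rx":0,"ry":0,"rz":0,"claw":0.4}]'
python3 - <<'E'
from station import bot
import cv2
for n in("wrist",):
    cv2.imwrite(f"pics/{n}16.png",cv2.cvtColor(bot.read_camera(n),cv2.COLOR_RGB2BGR))
E
```

```text
time: 17.8
position: [0.4593, -0.3621, 0.0104]
tool_rot: [[-0.148, 0.989, 0.001], [0.989, 0.148, -0.001], [-0.001, 0.001, -1.0]]
ft_force: [-0.0, 0.6, 0.5]
finger_gap: 0.0344
time: 18.47
position: [0.4586, -0.3617, 0.0094]
tool_rot: [[-0.148, 0.989, -0.0], [0.989, 0.148, 0.0], [0.0, -0.0, -1.0]]
ft_force: [-0.2, -0.3, 0.3]
finger_gap: 0.0567
```

View pics/wrist16.png

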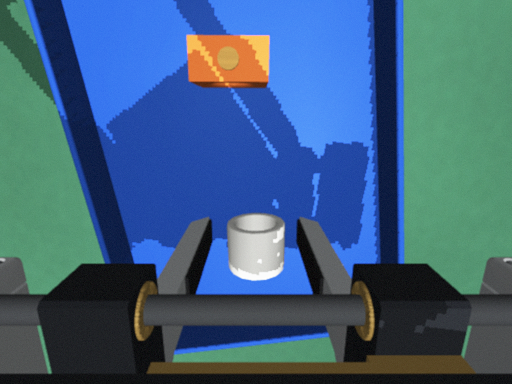

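The core is released on the tray floor at (256,245), between the open fingers. I retreat and look.

```bash
python3 -m inch '[{"x":0,"y":0,"z":-12,"rx":0,"ry":0,"rz":0,"claw":0.4},{"x":0,"y":0,"z":-25,"rx":0,"ry":0,"rz":0,"claw":0.4},{"x":0,"y":0,"z":-40,"rx":0,"ry":0,"rz":0,"claw":0.4},{"x":0,"y":0,"z":-40,"rx":0,"ry":0,"rz":0,"claw":0.2},{"x":0,"y":0,"z":-40,"rx":0,"ry":0,"rz":0,"claw":0},{"x":0,"y":0,"z":-30,"rx":0,"ry":0,"rz":0,"claw":0},{"x":0,"y":0,"z":0,"rx":0,"ry":0,"rz":0,"claw":0},{"x":0,"y":0,"z":0,"rx":0,"ry":0,"rz":0,"claw":0},{"x":0,"y":0,"z":0,"rx":0,"ry":0,"rz":0,"claw":0},{"x":0,"y":0,"z":0,"rx":0,"ry":0,"rz":0,"claw":0}]'
python3 -m inch '[{"x":30,"y":0,"z":0,"rx":0,"ry":0,"rz":0,"claw":0},{"x":40,"y":0,"z":0,"rx":0,"ry":0,"rz":0,"claw":0},{"x":40,"y":0,"z":0,"rx":0,"ry":0,"rz":0,"claw":0},{"x":40,"y":0,"z":0,"rx":0,"ry":0,"rz":0,"claw":0},{"x":40,"y":0,"z":0,"rx":0,"ry":0,"rz":0,"claw":0},{"x":40,"y":0,"z":0,"rx":0,"ry":0,"rz":0,"claw":0},{"x":30,"y":0,"z":0,"rx":0,"ry":0,"rz":0,"claw":0},{"x":0,"y":0,"z":0,"rx":0,"ry":0,"rz":0,"claw":0},{"x":0,"y":0,"z":0,"rx":0,"ry":0,"rz":0,"claw":0},{"x":0,"y":0,"z":0,"rx":0,"ry":0,"rz":0,"claw":0}]'
python3 - <<'E'
from station import bot
import cv2
for n in("top","side"):
    cv2.imwrite(f"pics/{n}17.png",cv2.cvtColor(bot.read_camera(n),cv2.COLOR_RGB2BGR))
E
```

```text
time: 19.35
position: [0.4576, -0.3605, 0.1944]
tool_rot: [[-0.148, 0.989, -0.003], [0.989, 0.148, 0.003], [0.003, -0.002, -1.0]]
ft_force: [0.2, 0.1, -0.4]
finger_gap: 0.094
time: 20.18
position: [0.4198, -0.1047, 0.1954]
tool_rot: [[-0.148, 0.989, -0.002], [0.989, 0.148, 0.0], [0.001, -0.002, -1.0]]
ft_force: [-0.2, -0.3, 0.2]
finger_gap: 0.0943
```

View pics/top17.png

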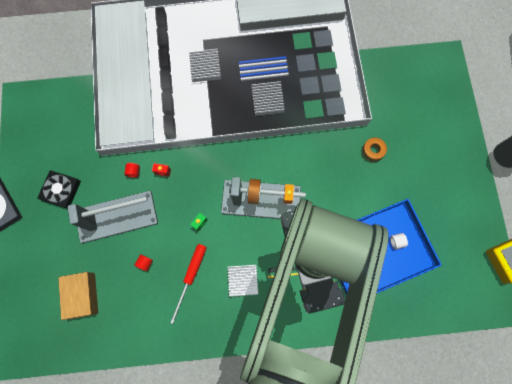

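View pics/side17.png

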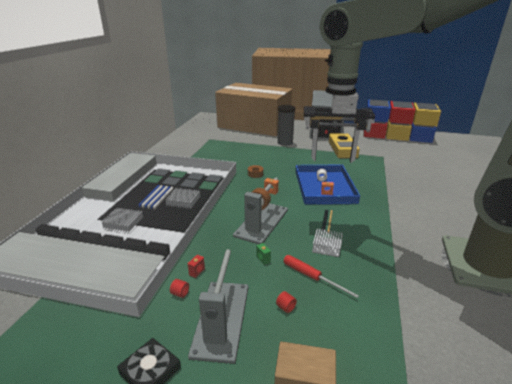

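Top view: core in the tray at (399,241) and the left bar is empty. Side view: core at (322,174) and collar at (327,187), both in the tray. Next, a check that the core is at rest.

```bash
python3 -m inch '[{"x":0,"y":0,"z":0,"rx":0,"ry":0,"rz":0,"claw":0},{"x":0,"y":0,"z":0,"rx":0,"ry":0,"rz":0,"claw":0},{"x":0,"y":0,"z":0,"rx":0,"ry":0,"rz":0,"claw":0},{"x":0,"y":0,"z":0,"rx":0,"ry":0,"rz":0,"claw":0},{"x":0,"y":0,"z":0,"rx":0,"ry":0,"rz":0,"claw":0},{"x":0,"y":0,"z":0,"rx":0,"ry":0,"rz":0,"claw":0},{"x":0,"y":0,"z":0,"rx":0,"ry":0,"rz":0,"claw":0},{"x":0,"y":0,"z":0,"rx":0,"ry":0,"rz":0,"claw":0},{"x":0,"y":0,"z":0,"rx":0,"ry":0,"rz":0,"claw":0},{"x":0,"y":0,"z":0,"rx":0,"ry":0,"rz":0,"claw":0}]'
python3 - <<'E'
from h import *
import cv2
for n in("top","side"):
    cv2.imwrite(f"pics/{n}18.png",cv2.cvtColor(bot.read_camera(n),cv2.COLOR_RGB2BGR))
c=np.array([.4445,-.315,0]);L=np.array([-.275,.96,0]);S=np.array([.96,.275,0])
def blob(f,lo,hi,roi):
    h=cv2.cvtColor(cv2.imread(f),cv2.COLOR_BGR2HSV);m=cv2.inRange(h,lo,hi);k=np.zeros_like(m);x0,x1,y0,y1=roi;k[y0:y1,x0:x1]=m[y0:y1,x0:x1]
    M=cv2.moments(k,True);return (M['m10']/M['m00'],M['m01']/M['m00']),M['m00']
for i in(17,18):
    b=blob(f'pics/top{i}.png',(0,0,120),(180,80,255),(385,420,228,256))
    p=ray('top',b[0],.025);print(i,'core',b,p,'tray xy',(p-c)@S,(p-c)@L)
    b=blob(f'pics/side{i}.png',(3,150,120),(20,255,255),(310,345,175,200))
    p=ray('side',b[0],.03);print(i,'collar',b,p,'tray xy',(p-c)@S,(p-c)@L)
E
```

```text
time: 21.12
position: [0.4202, -0.1045, 0.1965]
tool_rot: [[-0.148, 0.989, 0.0], [0.989, 0.148, -0.0], [-0.0, 0.0, -1.0]]
ft_force: [0.4, -0.6, -0.4]
finger_gap: 0.0939
17 core ((396.07782101167317, 240.284046692607), 257.0) [ 0.46245739 -0.35743392  0.025     ] tray xy 0.005569764973916311 -0.04567484293466246
17 collar ((326.95454545454544, 187.25), 44.0) [ 0.43203592 -0.25636353  0.03      ] tray xy 0.004159513338996236 0.05971862918079334
18 core ((395.9576923076923, 240.3), 260.0) [ 0.46244781 -0.35713119  0.025     ] tray xy 0.005643823036652997 -0.04538159337460279
18 collar ((327.3478260869565, 187.2826086956522), 46.0) [ 0.43073764 -0.25647564  0.03      ] tray xy 0.002882335430588259 0.059968030643996154
```

Both are at rest, well inside the tray, and the robot is clear. Handing in.

```bash
python3 -c "
from station import bot
print(bot.hand_in(), bot.state()['time'])"
```

```text
the job is handed in; nothing more can be done
the job is handed in; nothing more can be done
```

I slid the orange collar off the bare core's bar and put it in the blue tray. While the core was still on its bar I let the collar go, then slid the core off and put it in the tray too. I handed the job in at about 21 s; it gave no verdict.

**Final pictures:** they show the bar empty, with the collar at about (3, 60) mm and the core at about (6, -45) mm in the tray. In two pictures about 1 s apart the core shifted 0.3 mm and the collar 1.3 mm, both within measuring noise. The gripper is open and well clear.

**What disagreed:**
- **Cameras:** the top and wrist cameras differed by 2–5 mm on the bar, so I corrected both grasps from close wrist views.
- **Grip on the core:** the fingers read about 34.5 mm on a 36 mm core, but it moved with them and did not slip.
- **First call:** it was refused for missing keys and moved nothing.

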